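# Close up the row of specimen jars in the reading lane

### The job

Push the row of four specimen jars along the guide lane, all together from behind, until the front jar is right up against the end stop; then swing the retaining bar fully shut across the lane behind the last jar and take the hand away. Only push with the fingers: the jars must stay standing on the slide strip and in one closed row, never lifted, and the other things on the bench are left where they are.

Things in the scene. Friction and masses are not known exactly. Their poses are not given: they have to be found in the camera images.
- lane: Aluminium guide lane fixed to the bench, 84 mm wide, 390 mm long (y = -200 to +190 mm). Origin on the bench, at mid-width. Its y axis runs along the lane to the end stop, x across, z up. Jars stand on a dark slide strip, top at z = 22 mm. A steel rod guides them on each side: inner faces at x = -27.5 and +27.5 mm; rods and their black brackets end at z = 40 mm and lie within x = -42 to +42 mm.
- lane_stop (a point): Middle of the end stop's face where it meets the slide strip (lane frame x 0, y +160, z 22 mm). The stop is an upright plate across the lane, top at z = 66 mm. With the row home the jar centres lie at about y = +134, +82, +30 and -22 mm and the back of the last jar at y = -48 mm (lane frame).
- lane_entry (a point): Middle of the lane's open entrance end, on top of the slide strip (lane frame x 0, y -200, z 22 mm). There is nothing above the strip here; the row is pushed from this end.
- reader (a point): Centre of the small grey code reader fixed to the lane beside the first jar place (lane frame x +96, y +134, z 58 mm); 32 x 40 mm, top at z = 78 mm.
- keeper (a point): Top of the dark keeper post on the lane's +x side against which the shut bar stops (lane frame x +46.5, y -50.5, z 60 mm).
- bar (a joint): Angle (rad) of the steel retaining bar about an upright pin on the lane's -x side: 0 fully open, 2.0 fully shut (hard stop). From the pivot the bar points at angle (value - 2.0) from the lane's x axis, counter-clockwise seen from above: shut it lies across the lane along +x, its face at y = -54 mm; open it points back to the entrance and outwards. It stays where left; friction about 0.04 N m.
- bar_pivot (a point): Point on the bar's pivot axis at the bar's mid-height (lane frame x -48, y -57, z 52 mm). The bar is a flat steel strip 6 mm thick, from z = 42 to 62 mm (so it passes above the rods), reaching 94 mm from the pivot axis; round the pivot it has a boss of 9 mm radius.
- bar_tip (a point): Centre of the upright black finger pin at the bar's free end, 94 mm from the pivot axis, at the bar's mid-height (lane frame z = 52 mm). The pin is 12 mm thick and goes from z = 42 to 77 mm.
- jar1_mid (a point): Centre (half-way up, 35 mm above its foot) of the front specimen jar, nearest the end stop: a round milky-plastic jar with a white screw cap, 52 mm across and 70 mm tall, the straight body 54 mm high, the cap 47 mm across; about 0.13 kg. The four jars are alike and touch one another in a row in the lane, 52 mm from centre to centre. The row can stand 35 to 110 mm short of the end stop.
- jar2_mid (a point): Centre (half-way up, 35 mm above its foot) of the second jar of the row.
- jar3_mid (a point): Centre (half-way up, 35 mm above its foot) of the third jar of the row.
- jar4_mid (a point): Centre (half-way up, 35 mm above its foot) of the last jar of the row, nearest the entrance: the one to push.
- spare_jar: A spare jar of the same kind on the bench beside the lane; not part of the job. Origin at the centre of its underside; 52 mm across, 70 mm tall.
- beaker: A glass beaker on the bench beside the lane, 68 mm across, 90 mm tall; not part of the job. Origin at the centre of its underside.
- cap_tray: A grey tray of screw caps on the bench on the lane's -x side near the end stop, 85 x 120 mm, 35 mm tall; not part of the job. Origin at the centre of its underside.
Not all that is in view belongs to the job. Leave any turquoise look-alike of the part that bears jar1_mid alone. Leave any black look-alike of the part that bears jar4_mid alone.

How it is judged (in metres and radians):
On the way, in this order (a step that is already met when the one before it is completed fails the run):
1. the whole row stands closed up against the end stop (y of jar1_mid in the frame of lane above 0.13 m and y of jar2_mid in the frame of lane above 0.077 m and y of jar3_mid in the frame of lane above 0.024 m and y of jar4_mid in the frame of lane above -0.029 m and x of jar1_mid in the frame of lane between -0.008 and 0.008 m and angle between each of jar1_mid, jar2_mid, jar3_mid, jar4_mid's own z axis and vertical below 0.1 rad and x of jar2_mid in the frame of lane between -0.008 and 0.008 m and x of jar3_mid in the frame of lane between -0.008 and 0.008 m and x of jar4_mid in the frame of lane between -0.008 and 0.008 m), for 0.2 s.
2. the retaining bar is shut behind the last jar (value of joint bar above 1.92 rad), for 0.2 s.
At the end, for the whole second after the job is handed in: All four jars stand upright in the lane, the front one within 4 mm of the end stop and the row closed up behind it (the last jar within 7 mm of its home place), and the retaining bar is shut across the lane behind the last jar (within 0.08 rad of its stop) (all of step 1 and value of joint bar above 1.92 rad and linear speed of each of jar1, jar2, jar3, jar4 below 0.02 m/s); the robot touches nothing.
It fails at once if a jar of the row is lifted more than 12 mm off the slide strip (z of any of jar1_mid, jar2_mid, jar3_mid, jar4_mid in the frame of lane above 0.069 m).
It fails at once if a jar of the row is tipped over (more than 0.35 rad) (angle between any of jar1_mid, jar2_mid, jar3_mid, jar4_mid's own z axis and vertical above 0.35 rad).
It fails at once if the row is torn apart: gaps of more than 25 mm in all open between its jars (horizontal distance between jar1_mid and jar4_mid above 0.182 m).
It fails at once if the spare jar, the beaker or the cap tray is moved more than 20 mm or lifted (distance of any of spare_jar, beaker, cap_tray from where it was at the start of the episode above 0.02 m).
It also fails if it takes over 58 s, if anything falls off the work surface, if the arm or the gripper's body presses on something with over 40 N, if the wrist force passes 120 N, or if a joint passes its speed limit or range.

### The arm

A 6-joint arm with a two-finger parallel gripper is mounted at the origin on the work surface. World frame = base frame: x ahead of the robot, y to its left, z up, the work surface at z = 0. Lengths are in mm, angles in rad, forces in N, time in s.
With the tool pointing down it reaches from about 350 to 975 mm from the base axis. Payload 7.1 kg.
Tool frame: the origin (TCP) lies between the finger pads; the fingertips stand 14 mm ahead of it and the grasp point (between the pads) lies 5 mm behind it (ctrl.tcp_to_tips is the distance from the TCP to the fingertips, in mm); z points along the fingers, y is the line along which they close (so a half turn about z gives the same grasp; the last joint's range is limited). The gripper opens to 88 mm and grips with 3 to 60 N. Pads are 20 mm wide; open, the fingers measure 115 mm over their backs; the gripper's body (75 mm by 178 mm) begins 61 mm behind the grasp point.
Start: joints at [-1.279, 0.423, 1.63, -0, 1.089, -0.019], TCP at [191.155, -595.033, 236.675] pointing down, gripper open.
Joint ranges: [-3, 3], [-0.9, 2.11], [0.09, 2.58], [-1.31, 4.45], [0.11, 2.69], [-2.54, 2.54]. Speed limits (rad/s): [2.39, 2.39, 3.01, 3.14, 3.14, 3.14].

### API

Orientations are given as a rotation vector (axis times angle).
In Python, from workcell import ctrl gives the robot as it stands.
- The arm moves only by the tool apply_moves, never from a script. Its argument "series" is a list that holds one entry, the list of rows, each a list of 7 numbers: the shift along the tool's x, y, z in cm, then the turn, a rotation vector about the tool's x, y, z in degrees, then the opening, from 0 (shut) to 1 (fully open). A call has 1 to 12 rows; each row shifts and turns the commanded pose from where the row before left it, along the tool's axes as they then stand; what a row does not reach is not made up. A row lasts 1/10 s, in which the tool goes at most 50 mm and 8.59 degrees, less where a joint would pass 70% of its speed; a pose out of reach is approached as far as the arm can. A call with a gripper value outside its range is refused whole. The fingers move at their own pace and stop on an object; the grip force is fixed at half the most. Time passes only in rows, so rows that do not move let the fingers close. It gives the time, the measured TCP pose, the force and the opening at its end, in the units of the state.
- ctrl.get_obs(): the state, without advancing time (a new reading comes with each control period).
- ctrl.get_image(name): name is "scene" or "side" or "wrist"; returns a dict with "img" (420x560x3 uint8, blue, green, red), "K" (3x3 intrinsics, pixels), "cam_to_world" (4x4, takes a point from camera to world coordinates). Camera axes: x right, y down, z forward; pixel columns grow to the right and rows downward; lengths in mm; the calibration is good to about 2 mm. A picture is of the moment at which its call begins. There is no depth.
- ctrl.close_job(): hands the job in, once; it reports no verdict.
The state is a dict: "t": time; "qpos": joint angles; "qvel": joint speeds; "joint_torque": joint torques, N m; "ee_pos": TCP position; "orientation": TCP orientation; "ft_force": force on the tool from outside, world axes, zero at the start; "moment": the same for the moment, N m; "width": finger opening in mm.
Only numpy, scipy, OpenCV 4.12 (cv2) and the standard library are available. Lean on these libraries where they do the work, as an engineer would, in place of code of your own. Each camera call takes 0.05 s, during which the arm holds its last target. There are 200 camera calls.

## Working session

There is one attempt and no reset: what is moved stays moved. The work goes in short steps, Python scripts to look and compute and a tool call to move; the robot and the scene stay as the last step left them, time stands still between calls to the robot, and variables do not carry over. Pictures are saved under pics/ and viewed, on a budget of 10 in all, crops included, one or two more only if the job needs it, and the job is handed in when it is done.

Besides the shell and the picture viewer there is one more tool, called after "Call:" as name(argument=value, ...) on one line, values as JSON. apply_moves: Moves the arm, as the interface text tells. Its arguments: {"type":"object","properties":{"series":{"type":"array","items":{"type":"array","items":{"type":"array","items":{"type":"number"}}}}},"required":["series"]}

```bash
mkdir -p pics; ls
cat > h.py <<'E'
import numpy as np, cv2
from workcell import ctrl
def snap(cam,name):
    d=ctrl.get_image(cam); cv2.imwrite(f'pics/{name}.png',d['img'])
    np.savez(f'pics/{name}.npz',img=d['img'],K=d['K'],T=d['cam_to_world']); return d
def load(n): return np.load(f'pics/{n}.npz')
def ray(n,uv):
    d=load(n); r=np.linalg.inv(d['K'])@[uv[0],uv[1],1]; T=d['T']; r=T[:3,:3]@r
    return T[:3,3],r/np.linalg.norm(r)
def onz(n,uv,z):
    o,r=ray(n,uv); return o+r*(z-o[2])/r[2]
def tri(*obs):
    A=np.zeros((3,3));b=np.zeros(3);R=[ray(*x) for x in obs]
    for o,r in R:
        P=np.eye(3)-np.outer(r,r);A+=P;b+=P@o
    p=np.linalg.solve(A,b); return p,[np.linalg.norm((np.eye(3)-np.outer(r,r))@(p-o)) for o,r in R]
def proj(n,p):
    d=load(n);T=d['T'];c=d['K']@(T[:3,:3].T@(np.asarray(p)-T[:3,3]));return c[:2]/c[2]
E
python3 - <<'E'
from h import *
for c in ['scene','side','wrist']:
    d=snap(c,c+'0'); print(c,d['cam_to_world'].round(2).tolist(),d['K'][0])
a=[cv2.imread(f'pics/{c}0.png') for c in ['scene','side']]
cv2.imwrite('pics/a.png',cv2.resize(a[0],(800,600),interpolation=2))
cv2.imwrite('pics/b.png',cv2.resize(a[1],(800,600),interpolation=2))
print(ctrl.get_obs())
E
```

```text
pics
scene [[0.86, 0.45, -0.24, 773.9], [0.5, -0.75, 0.43, -271.96], [0.01, -0.49, -0.87, 670.96], [0.0, 0.0, 0.0, 1.0]] [425.46278103   0.         278.30422681]
side [[-1.0, -0.05, 0.04, 565.19], [-0.06, 0.49, -0.87, 651.51], [0.02, -0.87, -0.49, 427.72], [0.0, 0.0, 0.0, 1.0]] [453.68408405   0.         288.12812112]
wrist [[0.31, -0.92, -0.23, 255.47], [-0.95, -0.3, -0.07, -573.82], [-0.0, 0.25, -0.97, 383.4], [0.0, 0.0, 0.0, 1.0]] [304.51814771   0.         281.06598707]
{'t': 0.15, 'qpos': array([-1.27900663e+00,  4.23662122e-01,  1.63048112e+00,  2.59265546e-06,
        1.08859166e+00, -1.90024807e-02]), 'qvel': array([ 0.0007149 , -0.00153622, -0.00088663,  0.00025729,  0.00178991,
       -0.00010823]), 'joint_torque': array([ 9.53533599e-04, -5.44983244e+01, -2.73917681e+01,  6.44871569e-02,
        2.03992700e-02, -6.25593520e-05]), 'ee_pos': array([ 191.04201577, -594.66765832,  236.0953418 ]), 'orientation': array([-3.10261940e+00, -4.86051713e-01,  2.40303330e-04]), 'ft_force': array([ 0.13093751,  0.16343396, -0.19489577]), 'moment': array([ 0.00302286, -0.00547966, -0.02708015]), 'width': 87.85262661899131}
```

View pics/a.png

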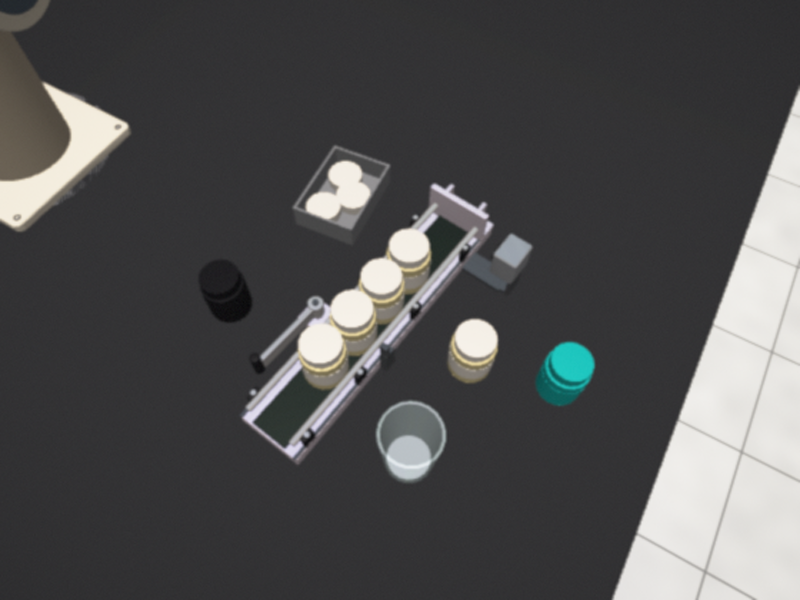

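View pics/b.png

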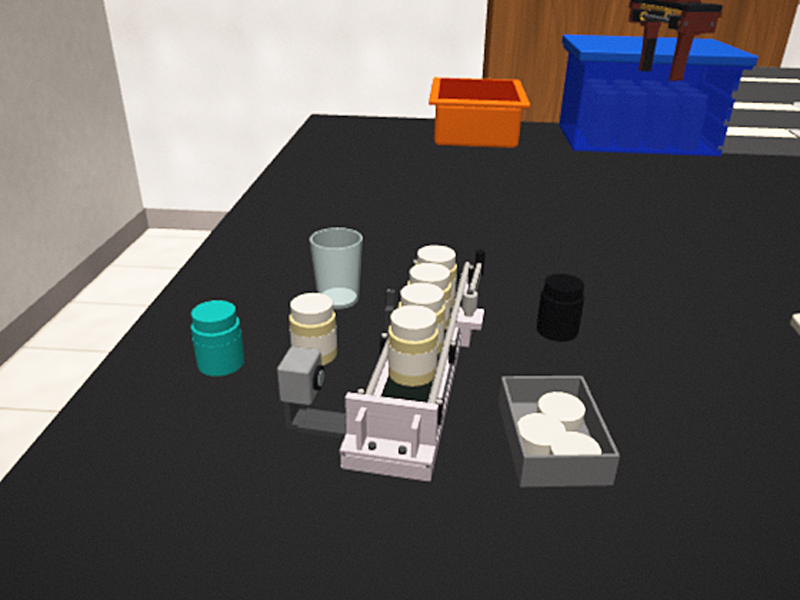

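Scene view (800×600): four white-capped row jars at (409,246) front, (382,279), (353,311), (322,347) last. The stop is at (460,210), the bar pivot at (315,303), and the bar's finger pin at (257,360). Candidates that could be confused with them are the spare jar (475,342), teal jar (569,365), black jar (222,280), beaker (410,440) and caps in the tray (345,190). I choose the four white jars in the lane. Next I take close crops of both views.

Run:
```python
from h import *
a=cv2.imread('pics/scene0.png')[125:325,165:365]
cv2.imwrite('pics/c.png',cv2.resize(a,(600,600),interpolation=2))   # x3
a=cv2.imread('pics/side0.png')[165:340,225:355]
cv2.imwrite('pics/d.png',cv2.resize(a,None,fx=3.4,fy=3.4,interpolation=2))
```

```text
(no output)
```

View pics/c.png

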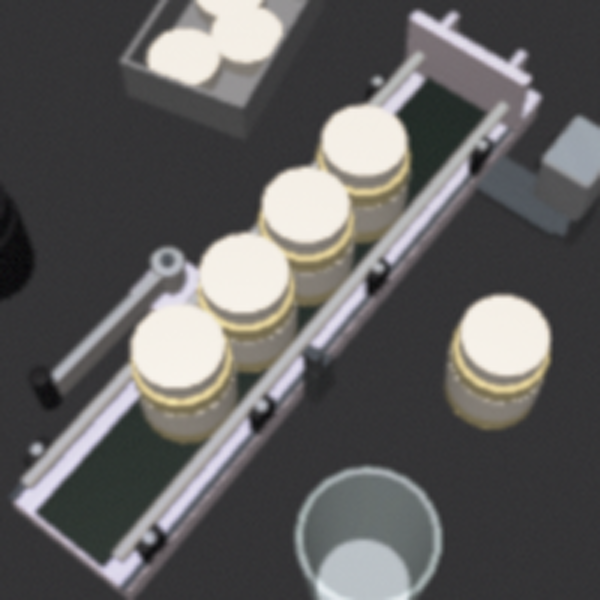

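View pics/d.png

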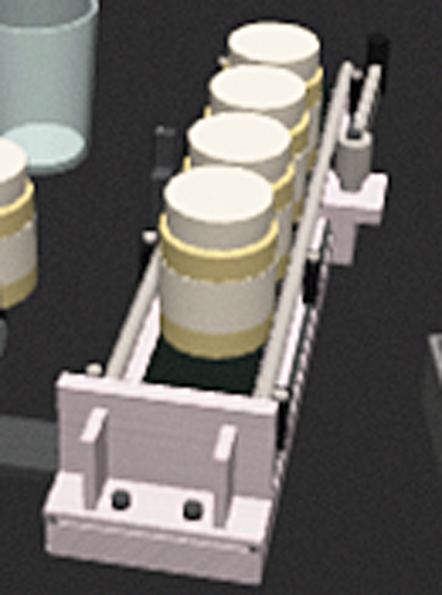

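Close crops: the caps are unambiguous. In the scene crop their centres are at (365,143), (307,204), (245,272) and (180,346), with the pin top at (40,373) and the boss at (167,260). In the side crop the caps are at (219,195), (240,138), (258,89) and (275,45), with the pin top at (378,38) and the boss at (356,138).

```bash
cat >> h.py <<'E'
def S(x,y): return ('scene0',((x+.5)/3-.5+165,(y+.5)/3-.5+125))
def D(x,y): return ('side0',((x+.5)/3.4-.5+225,(y+.5)/3.4-.5+165))
E
python3 - <<'E'
from h import *
P={'j1':((365,141),(219,195)),'j2':((307,204),(240,138)),'j3':((245,272),(258,89)),'j4':((180,346),(275,45)),'pin':((41,373),(378,38)),'boss':((167,260),(356,138))}
Q={}
for k,(s,d) in P.items():
    p,e=tri(S(*s),D(*d)); Q[k]=p; print(k,p.round(1),np.round(e,1))
J=np.array([Q[f'j{i}'] for i in (1,2,3,4)]); c=J.mean(0)
u=np.linalg.svd(J[:,:2]-c[:2])[2][0]; u*=np.sign(u@(J[0]-J[3])[:2]); v=np.array([u[1],-u[0]])
print('u',u,np.degrees(np.arctan2(u[1],u[0])),'spacing',((J[:,:2]-c[:2])@u).round(1),((J[:,:2]-c[:2])@v).round(1))
for k in Q: print(k,(Q[k][:2]-c[:2])@v,(Q[k][:2]-c[:2])@u)
# lane landmarks on known heights
for n,q,z in [('strip entry L',S(37,513),22),('strip entry R',S(105,568),22),('stop topL scene',S(413,14),66),('stop topR scene',S(528,80),66),('stop topL side',D(278,403),66),('stop topR side',D(58,375),66),('keeper',S(316,351),60),('rodL end',S(30,478),40),('rodR end',S(120,553),40)]:
    p=onz(*q,z); print(n,p.round(1),((p[:2]-c[:2])@v).round(1),((p[:2]-c[:2])@u).round(1))
E
```

```text
j1 [592.3  83.4  90.7] [0.4 0.4]
j2 [585.9  32.1  91. ] [0.4 0.4]
j3 [579.6 -19.5  90.6] [0.5 0.5]
j4 [573.4 -71.5  90. ] [0.1 0.1]
pin [ 517.6 -115.3   76.9] [0.6 0.6]
boss [530.3 -23.3  64.2] [0.4 0.4]
u [0.12097004 0.99265616] 83.05191009596199 spacing [ 77.9  26.2 -25.8 -78.2] [ 0.1 -0.1 -0.1  0.1]
j1 0.07443519405606067 77.87907178394731
j2 -0.06401662291694456 26.162571188086613
j3 -0.09412210088837725 -25.79239209992091
j4 0.08370352974937395 -78.249250872113
pin -50.012201938179686 -128.45220129674684
boss -48.560610420848285 -35.57161464729767
strip entry L [ 539.5 -166.2   22. ] -22.1 -176.3
strip entry R [ 586.9 -171.9   22. ] 25.6 -176.2
stop topL scene [562.9 194.7  66. ] -42.6 184.8
stop topR scene [645.3 185.7  66. ] 40.3 185.8
stop topL side [563.3 192.1  66. ] -41.8 182.3
stop topR side [647.7 182.7  66. ] 43.0 183.1
keeper [626.3 -27.1  60. ] 47.2 -27.8
rodL end [ 531.7 -156.    40. ] -31.1 -167.1
rodR end [ 594.1 -164.7   40. ] 31.9 -168.2
```

```bash
cat >> h.py <<'E'
from scipy.spatial.transform import Rotation as Rn
TH=np.radians(83.05); U=np.array([np.cos(TH),np.sin(TH)]); V=np.array([U[1],-U[0]])
O=np.array([582.8,6.1])+22.8*U   # lane origin, row mean + offset (refined below)
O=O+0.3*V
def lane(p): d=np.asarray(p)[:2]-O; return np.array([d@V,d@U])
def world(x,y): return O+x*V+y*U
def state():
    o=ctrl.get_obs(); R=Rn.from_rotvec(o['orientation'])
    Rt=np.c_[np.r_[U,0],np.r_[V,0],[0,0,-1]]
    l=lane(o['ee_pos'])
    f=o['ft_force']; print('t %.2f lane x %.1f y %.1f tipz %.1f w %.0f'%(o['t'],*l,o['ee_pos'][2]-14,o['width']),'F lane',np.round([f[:2]@V,f[:2]@U,f[2]],1),
      'turn to lane(tool,deg)',np.degrees((R.inv()*Rn.from_matrix(Rt)).as_rotvec()).round(1),'q',o['qpos'].round(2)); return o,R
def togo(x,y,tipz):
    o,R=state(); d=np.r_[world(x,y),tipz+14]-o['ee_pos']; print('tool shift cm',(R.inv().apply(d)/10).round(2))
E
python3 - <<'E'
from h import *
togo(0,-165,130)
o,R=state(); print(R.as_matrix().round(2), O, world(0,-200),world(0,160))
print('black',lane(onz('scene0',(222/1.4286,280/1.4286),70)), 'tray',lane(onz('scene0',(322/1.4286,207/1.4286),35)),'spare',lane(onz('scene0',(475/1.4286,340/1.4286),70)),'beaker',lane(onz('scene0',(410/1.4286,435/1.4286),90)))
E
```

```text
t 0.15 lane x -316.5 y -666.6 tipz 222.1 w 88 F lane [ 0.1  0.2 -0.2] turn to lane(tool,deg) [ -0.1  -0.  -65.2] q [-1.28  0.42  1.63  0.    1.09 -0.02]
tool shift cm [ 49.74 -32.28   9.25]
t 0.15 lane x -316.5 y -666.6 tipz 222.1 w 88 F lane [ 0.1  0.2 -0.2] turn to lane(tool,deg) [ -0.1  -0.  -65.2] q [-1.28  0.42  1.63  0.    1.09 -0.02]
[[ 0.95  0.31 -0.  ]
 [ 0.31 -0.95  0.  ]
 [ 0.   -0.   -1.  ]] [585.85666717  28.6961675 ] [ 561.65603973 -169.83425745] [605.21716912 187.52050746]
black [-149.89594383 -103.70906981] tray [-148.45853744   65.45712793] spare [123.48019005  10.47060394] beaker [ 133.34782593 -123.3698102 ]
```

Call:
apply_moves(series=[[[4.6,-0.2,0,0,0,-4.2,0],[4.6,-0.2,0,0,0,-4.2,0],[4.6,-0.2,0,0,0,-4.2,0],[4.6,-0.2,0,0,0,-4.2,0],[4.6,-0.2,0,0,0,-4.2,0],[4.6,-0.2,0,0,0,-4.2,0],[4.6,-0.2,0,0,0,-4.2,0],[4.6,-0.2,0,0,0,-4.2,0],[4.6,-0.2,0,0,0,-4.2,0],[4.6,-0.2,0,0,0,-4.2,0],[4.6,-0.2,0,0,0,-4.2,0],[0,0,0,0,0,0,0]]])

```text
t: 1.35
ee_pos: [563.5, -265.1, 236.4]
orientation: [-2.658, -1.673, -0.001]
ft_force: [-0.4, -0.0, -0.4]
width: 0.4
```

```bash
python3 -c "
from h import *
togo(0,-165,130)"
```

```text
t 1.35 lane x 13.4 y -294.4 tipz 222.4 w 0 F lane [-0.4 -0.1 -0.4] turn to lane(tool,deg) [ -0.   -0.1 -18.7] q [-0.46  0.42  1.63  0.    1.09 -0.01]
tool shift cm [11.82 -5.4   9.25]
```

Call:
apply_moves(series=[[[0,0,0,0,0,-6.2,0],[0,0,0,0,0,-6.2,0],[0,0,0,0,0,-6.3,0],[2.6,-0.27,1.85,0,0,0,0],[2.6,-0.27,1.85,0,0,0,0],[2.6,-0.27,1.85,0,0,0,0],[2.6,-0.27,1.85,0,0,0,0],[2.5,-0.26,1.85,0,0,0,0],[0,0,0,0,0,0,0],[0,0,0,0,0,0,0]]])

```text
t: 2.35
ee_pos: [564.5, -140.4, 144.0]
orientation: [-2.357, -2.076, 0.001]
ft_force: [0.6, -0.2, -0.6]
width: 0.6
```

```bash
python3 -c "
from h import *
togo(0,-160,34)
snap('wrist','w1');snap('side','s1')
a=np.hstack([cv2.imread('pics/w1.png')[:,100:460],cv2.imread('pics/s1.png')[100:400,200:420].repeat(1,0)[:300].__class__(0) if 0 else cv2.resize(cv2.imread('pics/s1.png')[90:330,220:420],(350,420))])
cv2.imwrite('pics/e.png',a)
for p in [('pin',-50,-151,77),('piv',-48,-57,62),('j4',0,-101,92),('keeper',46.5,-50.5,60),('eL',-27.5,-200,40)]: print(p[0],proj('w1',np.r_[world(p[1],p[2]),p[3]]).round()-[100,0])
"
```

```text
t 2.35 lane x -0.8 y -170.4 tipz 130.0 w 1 F lane [ 0.6 -0.1 -0.6] turn to lane(tool,deg) [-0.   0.  -0.3] q [-0.26  0.48  1.79 -0.    0.87 -0.14]
tool shift cm [1.04 0.08 9.6 ]
pin [112. 202.]
piv [111.  64.]
j4 [181. 129.]
keeper [248.  54.]
eL [150. 247.]
```

View pics/e.png

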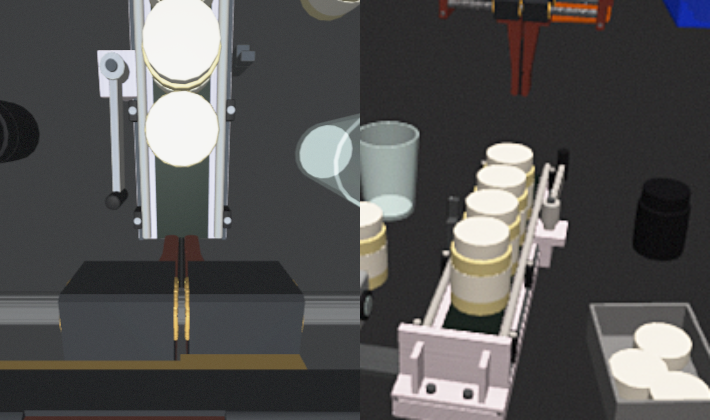

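The wrist view puts the pin at (113,200), the pivot at (112,66) and jar 4's cap at (181,129). Predictions agree within 2 px, and the closed fingers are centred on the lane entry. Next I descend.

Call:
apply_moves(series=[[[0.25,0.08,2.4,0,0,-0.3,0],[0.25,0,2.4,0,0,0,0],[0.25,0,2.4,0,0,0,0],[0.25,0,2.2,0,0,0,0],[0,0,0,0,0,0,0],[0,0,0,0,0,0,0]]])

```text
t: 3.05
ee_pos: [567.1, -131.2, 50.9]
orientation: [2.353, 2.08, 0.0]
ft_force: [0.1, -0.0, 0.1]
width: 0.7
```

```bash
python3 -c "
from h import *
togo(0,-58,34)"
```

```text
t 3.05 lane x 0.7 y -161.0 tipz 36.9 w 1 F lane [ 0.1 -0.   0.1] turn to lane(tool,deg) [ 0.   0.  -0.1] q [-0.25  0.63  1.82 -0.    0.7  -0.12]
tool shift cm [10.3  -0.09  0.29]
```

Call:
apply_moves(series=[[[0.6,-0.05,0,0,0,0,0],[0.6,0,0,0,0,0,0],[0.5,0,0,0,0,0,0],[0.2,0,0,0,0,0,0],[0.2,0,0,0,0,0,0],[0.2,0,0,0,0,0,0],[0.2,0,0,0,0,0,0],[0.2,0,0,0,0,0,0],[0.2,0,0,0,0,0,0],[0.2,0,0,0,0,0,0],[0.2,0,0,0,0,0,0],[0.2,0,0,0,0,0,0]]])

```text
t: 4.25
ee_pos: [570.8, -96.0, 50.5]
orientation: [2.352, 2.081, 0.0]
ft_force: [0.2, -5.4, 2.9]
width: 0.4
```

```bash
python3 -c "
from h import *
togo(0,-58,34)"
```

```text
t 4.25 lane x 0.1 y -125.6 tipz 36.5 w 0 F lane [ 0.9 -5.4  2.9] turn to lane(tool,deg) [ 0.  0. -0.] q [-0.19  0.62  1.83 -0.    0.69 -0.06]
tool shift cm [ 6.76 -0.02  0.24]
```

Call:
apply_moves(series=[[[0.25,0,0,0,0,0,0],[0.3,0,0,0,0,0,0],[0.3,0,0,0,0,0,0],[0.3,0,0,0,0,0,0],[0.3,0,0,0,0,0,0],[0.3,0,0,0,0,0,0],[0.3,0,0,0,0,0,0],[0.3,0,0,0,0,0,0],[0.3,0,0,0,0,0,0],[0.3,0,0,0,0,0,0],[0.3,0,0,0,0,0,0],[0.2,0,0,0,0,0,0]]])

```text
t: 5.45
ee_pos: [574.9, -61.6, 50.5]
orientation: [2.352, 2.081, 0.0]
ft_force: [-0.2, -5.3, 3.0]
width: 0.5
```

Call:
apply_moves(series=[[[0.2,0,0,0,0,0,0],[0.2,0,0,0,0,0,0],[0.2,0,0,0,0,0,0],[0.2,0,0,0,0,0,0],[0.2,0,0,0,0,0,0],[0.2,0,0,0,0,0,0],[0.2,0,0,0,0,0,0],[0.2,0,0,0,0,0,0],[0.2,0,0,0,0,0,0],[0.1,0,0,0,0,0,0]]])

```text
t: 6.45
ee_pos: [577.2, -42.8, 50.5]
orientation: [2.352, 2.081, -0.0]
ft_force: [-1.1, -5.2, 3.2]
width: 0.7
```

```bash
python3 -c "
from h import *
togo(0,-58,34)"
```

```text
t 6.45 lane x 0.0 y -72.0 tipz 36.5 w 1 F lane [-0.5 -5.3  3.2] turn to lane(tool,deg) [ 0.  0. -0.] q [-0.09  0.62  1.83 -0.    0.69  0.03]
tool shift cm [ 1.4  -0.01  0.25]
```

Call:
apply_moves(series=[[[0.15,0,0,0,0,0,0],[0.15,0,0,0,0,0,0],[0.15,0,0,0,0,0,0],[0.15,0,0,0,0,0,0],[0.15,0,0,0,0,0,0],[0.1,0,0,0,0,0,0],[0.1,0,0,0,0,0,0],[0,0,0,0,0,0,0]]])

```text
t: 7.25
ee_pos: [578.3, -33.4, 50.5]
orientation: [2.352, 2.081, -0.0]
ft_force: [-0.9, -4.2, 3.7]
width: 0.3
```

Call:
apply_moves(series=[[[0.1,0,0,0,0,0,0],[0.1,0,0,0,0,0,0],[0,0,0,0,0,0,0]]])

```text
t: 7.55
ee_pos: [578.5, -31.3, 50.4]
orientation: [2.352, 2.081, 0.0]
ft_force: [-0.4, -5.4, 3.7]
width: 0.6
```

Call:
apply_moves(series=[[[0.1,0,0,0,0,0,0],[0.1,0,0,0,0,0,0],[0,0,0,0,0,0,0]]])

```text
t: 7.85
ee_pos: [578.6, -30.9, 50.5]
orientation: [2.351, 2.081, -0.002]
ft_force: [-1.8, -15.3, 3.8]
width: 0.5
```

```bash
python3 -c "
from h import *
togo(0,-58,34)"
```

```text
t 7.85 lane x 0.0 y -60.0 tipz 36.5 w 1 F lane [  0.  -15.4   3.8] turn to lane(tool,deg) [ 0.   0.1 -0. ] q [-0.07  0.63  1.82 -0.    0.69  0.05]
tool shift cm [ 0.2  -0.    0.25]
```

The force jumps to 15 N at y = -60, so the row is against the stop. I press 1 mm more, hold, then look.

Call:
apply_moves(series=[[[0.1,0,0,0,0,0,0],[0,0,0,0,0,0,0],[0,0,0,0,0,0,0]]])

```text
t: 8.15
ee_pos: [578.6, -30.8, 50.5]
orientation: [2.35, 2.081, -0.003]
ft_force: [-2.5, -19.7, 5.7]
width: -0.0
```

```bash
python3 -c "
from h import *
state()
snap('scene','sc2');snap('side','s2')
a=np.hstack([cv2.resize(cv2.imread('pics/sc2.png')[125:325,205:365],None,fx=2.5,fy=2.5),cv2.resize(cv2.imread('pics/s2.png')[165:340,225:365],(400,500))])
cv2.imwrite('pics/f.png',a)
for y in (134,82,30,-22):
  p=np.r_[world(0,y),91]; print((proj('sc2',p)-[205,125])*2.5,(proj('s2',p)-[225,165])*2.857+[400,0])
"
```

```text
t 8.15 lane x 0.0 y -59.9 tipz 36.5 w -0 F lane [ -0.1 -19.8   5.7] turn to lane(tool,deg) [ 0.   0.2 -0. ] q [-0.07  0.63  1.82 -0.01  0.69  0.05]
[272.56937118  41.85124753] [552.08618041 247.89783381]
[228.17879677  90.53739124] [573.46697661 189.29074023]
[181.13385862 142.1347551 ] [592.05084466 138.35033165]
[131.18914016 196.91250405] [608.35291151  93.66458898]
```

View pics/f.png

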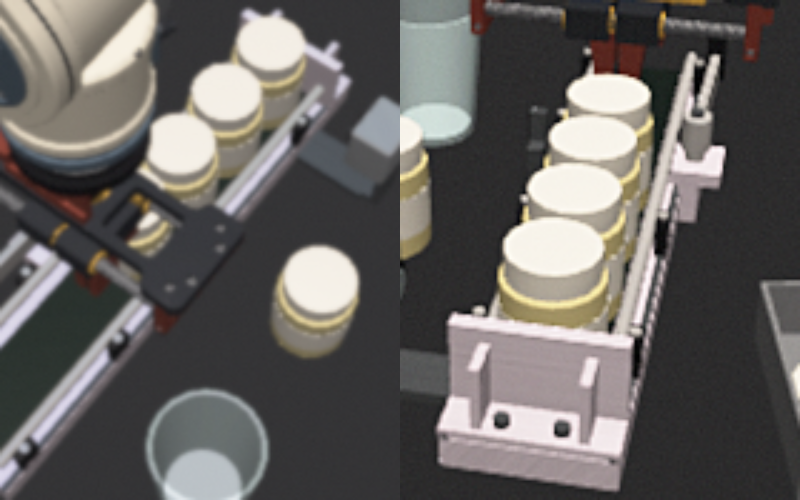

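Row is home: the caps sit where predicted, at scene (271,44), (226,92), (182,145) and side (553,249). Next I back out, rise, and go to the bar's outer side.

Call:
apply_moves(series=[[[-0.2,0,0,0,0,0,0],[-0.3,0,0,0,0,0,0],[-1,0,0,0,0,0,0],[-1.7,0,0,0,0,0,0],[-1.7,0,0,0,0,0,0],[-1.7,0,0,0,0,0,0],[-1.7,0,0,0,0,0,0],[-1.7,0,0,0,0,0,0],[0,0,-1.7,0,0,0,0],[0,0,-1.8,0,0,0,0],[0,0,-1.8,0,0,0,0],[0,0,-1.7,0,0,0,0]]])

```text
t: 9.45
ee_pos: [566.3, -128.3, 120.9]
orientation: [-2.353, -2.081, -0.0]
ft_force: [0.9, -0.0, -0.1]
width: 0.3
```

Call:
apply_moves(series=[[[0.8,-2,0,0,0,0,0],[0.8,-2,0,0,0,0,0],[0.8,-2,0,0,0,0,0],[0.8,-2,0,0,0,0,0],[0,0,0,0,0,0,0],[0,0,0,0,0,0,0]]])

```text
t: 10.05
ee_pos: [491.5, -86.3, 120.5]
orientation: [2.352, 2.081, 0.001]
ft_force: [0.1, -0.1, -0.3]
width: 0.4
```

```bash
python3 -c "
from h import *
togo(-80,-127,48)
snap('wrist','w3');snap('scene','sc3')
a=np.hstack([cv2.imread('pics/w3.png')[:,120:500],cv2.resize(cv2.imread('pics/sc3.png')[115:325,165:365],(400,420))])
cv2.imwrite('pics/g.png',a)
for p in [(-50,-151,77),(-48,-57,62),(0,-22,91)]: print(proj('w3',np.r_[world(*p[:2]),p[2]])-[120,0])
"
```

```text
t 10.05 lane x -79.7 y -125.6 tipz 106.5 w 0 F lane [ 0.1 -0.1 -0.3] turn to lane(tool,deg) [ 0.1  0.  -0. ] q [-0.2   0.42  1.98 -0.    0.74 -0.08]
tool shift cm [-0.14 -0.03  5.85]
[203.4809299  272.84688305]
[208.34060522 130.76370794]
[308.91012454  62.82087737]
```

View pics/g.png

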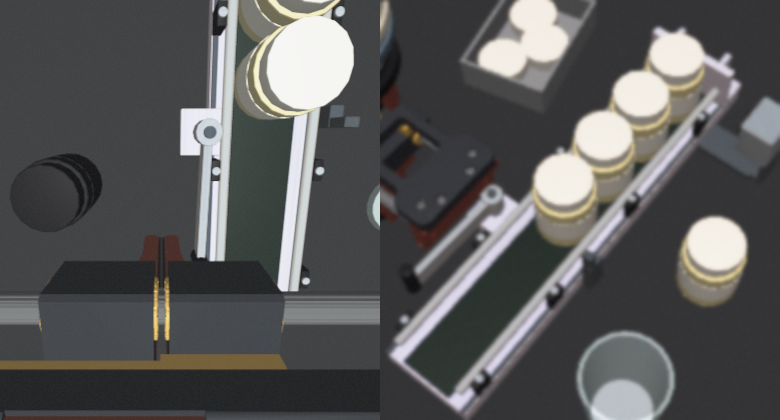

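All jars and the bar are in place, and the fingers sit 30 mm outside the bar. I descend and then sweep the bar.

Call:
apply_moves(series=[[[0,0,1.5,0,0,0,0],[0,0,1.5,0,0,0,0],[0,0,1.5,0,0,0,0],[0,0,1.2,0,0,0,0],[0,0,0,0,0,0,0],[0,0,0,0,0,0,0]]])

```text
t: 10.75
ee_pos: [491.3, -85.9, 63.1]
orientation: [-2.353, -2.081, 0.0]
ft_force: [-0.3, 0.3, 0.1]
width: 0.5
```

Call:
apply_moves(series=[[[-0.1,0.5,0,0,0,0,0],[0,0.5,0,0,0,0,0],[0,0.5,0,0,0,0,0],[0,0.5,0,0,0,0,0],[0,0.5,0,0,0,0,0],[0,0.5,0,0,0,0,0],[0,0.5,0,0,0,0,0],[0,0.5,0,0,0,0,0],[0,0.5,0,0,0,0,0],[0,0.5,0,0,0,0,0],[0,0,0,0,0,0,0]]])

```text
t: 11.85
ee_pos: [541.5, -92.9, 63.3]
orientation: [2.352, 2.081, 0.001]
ft_force: [0.4, 0.3, -0.5]
width: 0.2
```

```bash
python3 -c "
from h import *
togo(3.4,-108,48)"
```

```text
t 11.85 lane x -29.3 y -126.1 tipz 49.3 w 0 F lane [ 0.4  0.4 -0.5] turn to lane(tool,deg) [ 0.1  0.  -0. ] q [-0.19  0.57  1.89 -0.    0.68 -0.07]
tool shift cm [1.81 3.27 0.13]
```

Call:
apply_moves(series=[[[0.2,0.6,0,0,0,0,0],[0.3,0.6,0,0,0,0,0],[0.4,0.6,0,0,0,0,0],[0.4,0.6,0,0,0,0,0],[0.5,0.6,0,0,0,0,0],[0,0.3,0,0,0,0,0],[0.5,0.4,0,0,0,0,0],[0.5,0.4,0,0,0,0,0],[0.5,0.3,0,0,0,0,0],[0,0,0,0,0,0,0]]])

```text
t: 12.85
ee_pos: [588.9, -64.7, 63.3]
orientation: [2.352, 2.082, 0.001]
ft_force: [-1.0, -0.4, -0.9]
width: 0.2
```

```bash
python3 -c "
from h import *
togo(22,-72,48)
snap('wrist','w4');snap('side','s4')
a=np.hstack([cv2.imread('pics/w4.png')[:,100:480],cv2.resize(cv2.imread('pics/s4.png')[155:340,225:365],(320,420))])
cv2.imwrite('pics/i.png',a)
"
```

```text
t 12.85 lane x 14.3 y -92.4 tipz 49.3 w 0 F lane [-0.9 -0.5 -0.9] turn to lane(tool,deg) [ 0. -0. -0.] q [-0.13  0.62  1.79  0.    0.73 -0.01]
tool shift cm [2.04 0.77 0.13]
```

View pics/i.png

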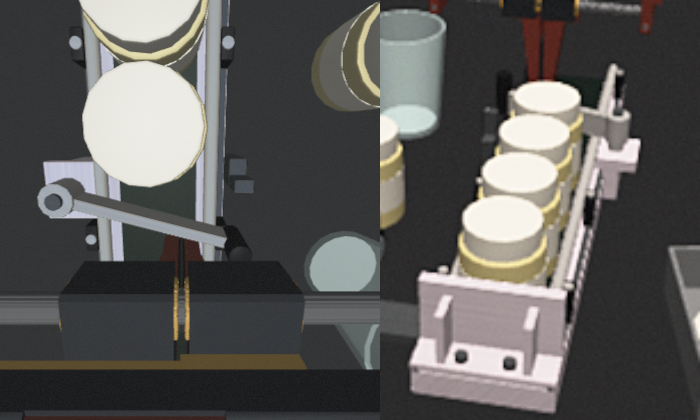

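The bar is about 13° short of shut and riding on the fingers. I finish it gently.

Call:
apply_moves(series=[[[0.3,0.1,0,0,0,0,0],[0.3,0.1,0,0,0,0,0],[0.3,0.1,0,0,0,0,0],[0.3,0.1,0,0,0,0,0],[0.3,0.1,0,0,0,0,0],[0.2,0.1,0,0,0,0,0],[0.1,0,0,0,0,0,0],[0,0,0,0,0,0,0]]])

```text
t: 13.75
ee_pos: [596.5, -48.0, 63.2]
orientation: [2.352, 2.082, 0.0]
ft_force: [-0.2, 0.2, -1.1]
width: 0.4
```

Call:
apply_moves(series=[[[0.1,0,0,0,0,0,0],[0.1,0,0,0,0,0,0],[0,0,0,0,0,0,0]]])

```text
t: 14.05
ee_pos: [596.7, -46.2, 63.2]
orientation: [2.353, 2.082, 0.0]
ft_force: [0.3, -0.5, 0.9]
width: 0.5
```

Call:
apply_moves(series=[[[0.1,0,0,0,0,0,0],[0,0,0,0,0,0,0]]])

```text
t: 14.25
ee_pos: [596.7, -45.7, 63.2]
orientation: [2.352, 2.082, -0.001]
ft_force: [-0.4, -4.3, -0.6]
width: 0.5
```

```bash
python3 -c "
from h import *
togo(22,-72,48)"
```

```text
t 14.25 lane x 19.7 y -72.5 tipz 49.2 w 1 F lane [ 0.1 -4.3 -0.6] turn to lane(tool,deg) [ 0.  0. -0.] q [-0.1   0.62  1.78 -0.    0.74  0.03]
tool shift cm [0.05 0.23 0.12]
```

Force rises at y = -72.5, as expected for the hard stop. One more mm to confirm, then back away and lift.

Call:
apply_moves(series=[[[0.1,0,0,0,0,0,0],[0,0,0,0,0,0,0],[0,0,0,0,0,0,0]]])

```text
t: 14.55
ee_pos: [596.7, -45.5, 63.2]
orientation: [2.352, 2.082, -0.002]
ft_force: [-0.7, -9.2, 0.2]
width: 0.7
```

Call:
apply_moves(series=[[[-0.3,0,0,0,0,0,0],[-1,0,0,0,0,0,0],[-1.5,0,0,0,0,0,0],[-1.5,0,0,0,0,0,0],[-1.5,0,-1,0,0,0,0],[-1,0,-2,0,0,0,0],[0,0,-2,0,0,0,0],[0,0,-2,0,0,0,0],[0,0,-2,0,0,0,0],[0,0,0,0,0,0,0],[0,0,0,0,0,0,0]]])

```text
t: 15.65
ee_pos: [588.5, -112.5, 153.6]
orientation: [2.353, 2.08, 0.001]
ft_force: [-0.8, -0.5, 0.2]
width: 0.8
```

```bash
python3 -c "
from h import *
state()
snap('wrist','w5');snap('scene','sc5')
a=np.hstack([cv2.imread('pics/w5.png')[:,100:480],cv2.resize(cv2.imread('pics/sc5.png')[115:325,165:365],(400,420))])
cv2.imwrite('pics/k.png',a)
for p in [(46,-57,77),(-48,-57,62),(0,-22,91),(0,30,91),(0,82,91),(0,134,91)]: q=np.r_[world(*p[:2]),p[2]];print(p,(proj('w5',q)-[100,0]).round(),((proj('sc5',q)-[165,115])*2+[380,0]).round())
"
```

```text
t 15.65 lane x 19.8 y -139.8 tipz 139.6 w 1 F lane [-0.7 -0.6  0.2] turn to lane(tool,deg) [ 0.1  0.  -0.1] q [-0.21  0.49  1.75  0.    0.91 -0.09]
(46, -57, 77) [217. 110.] [584. 249.]
(-48, -57, 62) [ 89. 111.] [493. 194.]
(0, -22, 91) [148.  50.] [565. 178.]
(0, 30, 91) [146. -48.] [605. 134.]
(0, 82, 91) [ 143. -160.] [643.  92.]
(0, 134, 91) [ 140. -292.] [678.  53.]
```

View pics/k.png

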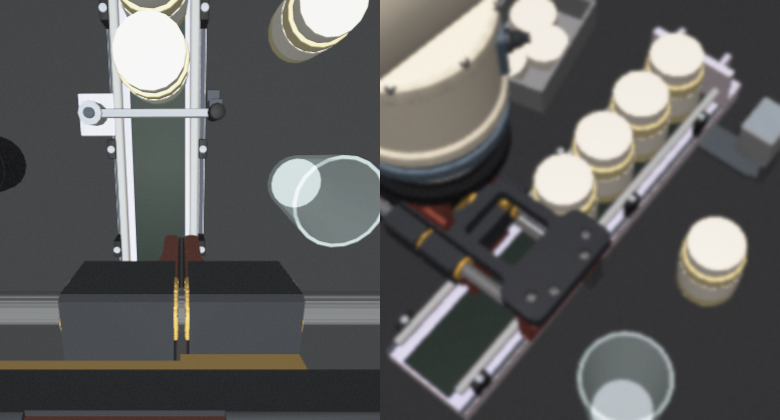

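The bar is shut across the lane: pin at (217,111) against a prediction of (217,110), pivot at (90,112). All four caps are at their home pixels, and the hand is clear. I hand the job in.

```bash
python3 -c "
from h import *
print(ctrl.close_job())"
```

```text
the job is handed in; nothing more can be done
None
```

The row of four jars is home against the end stop, the retaining bar is shut behind the last jar, and the job is handed in. It took about 16 s of the 58 s allowed. No verdict was reported.

- **Pushing the row:** I pushed with closed fingers about 79 mm along the lane. The force rose from about 5 N to 20 N when the front jar met the stop.
- **Shutting the bar:** I backed out and swept the bar round from its outer side until it met its hard stop, where the force rose to 9 N. Then I backed off and lifted the hand clear.

**Last checks:**
- **Bar:** In the last wrist picture the bar's finger pin and pivot are within about 1 px of where they should be when shut.
- **Jars:** All four caps are within about 3 px of their home positions and standing upright.
- **Other objects:** The spare jar and beaker look unmoved. The cap tray and black jar were partly or wholly hidden in that last view, but both looked unmoved earlier. Nothing came near either of them.
- **Hand:** The wrist force was near zero (under 1 N), so the hand is touching nothing.

**Small disagreements:** cap heights measured 90–91 mm against the nominal 92 mm, the fingers met the jars about 2 mm farther ahead of the TCP than their nominal size suggests, and the lane landmarks scattered by about 1–2 mm. All of these are within the calibration or the tolerances of the task.

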